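Start the press cap without crossing its thread

TASK

Put the red screw cap on the filling cylinder and screw it down clockwise, fully home, then let go of it. Start it gently by feel, and if it binds soon after it starts, do not force it: that start is crossed, so turn it back, lift it and begin again a quarter turn further round. Leave the jars, stamps, cutter and scraper where they are.

Things in the scene. Friction and masses are not known exactly. Their poses are not given: they have to be found in the camera images.
- press: Filling cylinder of a bench press: aluminium, upright, its grey round foot (124 mm across) fixed to the table. Origin at the centre of the foot's underside, z up; its yaw says nothing about the thread. Cylinder 66 mm across to 99 mm height, then the threaded neck, 52 mm across, to the rim at 125 mm.
- press_rim (a point): Centre of the neck's top rim, 125 mm above the table. Coarse four-start thread outside the neck: four ridges and between them four entries 90 deg apart, each with about 7 deg of play either side. Where they lie round the neck differs each time and is not measured. Two opposite entries make a true start, the two between them a crossed one.
- press_cap: Red screw cap, loose, about 0.1 kg, open side down on the table; origin at the centre of its underside, z up. Skirt 68 mm across, 24 mm high, 56 mm inside (2 mm play all round the neck); 4 hidden lugs inside its lower edge at +x, +y, -x, -y. Lugs on the ridges: underside 4.5 mm below the rim. Lugs at the entries: it drops about 10 mm more. Home: 19 mm below the rim.
- cap_top (a point): Centre of the cap's flat top at the root of the wing grip, 24 mm above its underside. From the drop, a true start turns clockwise (seen from above) easily for about 50 to 65 deg while the cap sinks 4.5 mm (0.1 mm per deg), then meets the rim and tightens (0.09 Nm per deg). A crossed start binds 10 to 25 deg on (17 past the entry's middle; 0.03 Nm per deg); turned back by as much it lifts out freely.
- cap_grip (a point): Centre of the cap's upright wing grip, 38 mm above its underside (grip from 24 to 54 mm): 44 mm long (x), 14 mm thick (y, close the fingers along y), 30 mm high. With the cap home this point is 144 mm above the table. Anticlockwise from the dropped position the cap is blocked at once.
- jar_rose_mid (a point): Bystander, to be left alone: small glass jar with white lid and pink contents, 59 mm across, 64 high; the point lies on its axis 20 mm above its underside.
- jar_tea_mid (a point): Bystander, to be left alone: small glass jar with white lid and green contents, 59 mm across, 64 high; the point lies on its axis 20 mm above its underside.
- jar_cocoa_mid (a point): Bystander, to be left alone: small glass jar with red lid, 53 mm across, 56 high; the point lies on its axis 20 mm above its underside.
- stamp_1_mid (a point): Bystander, to be left alone: wooden cake stamp standing on its square 36 mm face, 74 high; the point lies on its axis 20 mm above its underside.
- stamp_2_mid (a point): Bystander, to be left alone: wooden cake stamp standing on its square 36 mm face, 74 high; the point lies on its axis 20 mm above its underside.
- round_cutter_mid (a point): Bystander, to be left alone: steel ring cutter, 64 mm across, 36 high; the point lies on its axis 20 mm above its underside.
- bench_scraper_mid (a point): Bystander, to be left alone: dough scraper lying flat, steel blade and wooden grip, 108x142x25 mm; the point lies on its axis 20 mm above its underside.
Not all that is in view belongs to the job. Of the things shaped like the press_cap, the red one is meant.

How it is judged (in metres and radians):
At the end, for the whole second after the job is handed in: The cap sits upright (within 4 deg) and centred (within 4 mm) on the neck, screwed home: its grip's centre no more than 145.7 mm above the foot's underside (144 mm when fully home, 148.5 mm when only dropped into the entries), at rest (z of cap_grip in the frame of press below 0.1457 m and horizontal distance between cap_grip and press_rim below 0.004 m and angle between press_cap's own z axis and vertical below 0.07 rad and linear speed of press_cap below 0.02 m/s); the robot touches nothing.
It fails at once if the cap is forced: more than 40 N between cap and filling cylinder (contact force between press_cap and press above 40 N).
It fails at once if a jar, stamp, the cutter or the scraper is moved more than 30 mm (distance of any of jar_rose_mid, jar_tea_mid, jar_cocoa_mid, stamp_1_mid, stamp_2_mid, round_cutter_mid, bench_scraper_mid from where it was at the start of the episode above 0.03 m).
It also fails if it takes over 72 s, if anything falls off the work surface, if the arm or the gripper's body presses on something with over 40 N, if the wrist force passes 120 N, or if a joint passes its speed limit or range.

ROBOT

A 7-joint arm with a two-finger parallel gripper is mounted at the origin on a cart in front of the work surface, level with it; the furniture and walls round the work are solid. World frame = base frame: x ahead of the robot, y to its left, z up, the work surface at z = 0. Lengths are in mm, angles in rad, forces in N, time in s.
With the tool pointing down it reaches from about 400 to 875 mm from the base axis. Payload 4.4 kg.
Tool frame: the origin (TCP) lies at the very end of the fingers, on their centre line; the grasp point (between the pads) lies 19 mm behind it; z points along the fingers, y is the line along which they close (so a half turn about z gives the same grasp; the last joint's range is limited). The gripper opens to 85 mm and grips with 20 to 120 N. Pads are 22 mm wide; open, the fingers measure 114 mm over their backs; the gripper's body (76 mm by 85 mm) begins 54 mm behind the grasp point. The pads swing forward as they close: fully open they stand 13 mm farther back than shut.
Start: joints at [-1.342, 0.628, 0.038, 1.517, -0.027, 0.996, -0.02], TCP at [188.832, 621.981, 231.313] pointing down, gripper open.
Joint ranges: [-3.06, 3.06], [-0.37, 2.12], [-1.25, 1.32], [0.18, 2.47], [-1.1, 4.24], [0.23, 1.98], [-2.94, 2.94]. Speed limits (rad/s): [2.57, 2.57, 3.14, 3.14, 3.14, 3.14, 3.14].

INTERFACE

Orientations are given as [roll, pitch, yaw] about the fixed x, y, z axes, in that order (R = Rz(yaw) Ry(pitch) Rx(roll)).
In Python, from cell import monitor, viewer, workorder gives the robot as it stands.
- The arm moves only by the tool arm_command, never from a script. Its argument "series" is one flat list of numbers, 5 for each row, row after row: the opening in per cent of the stroke, from 0 (shut) to 100 (fully open), then the shift along the tool's x, y, z in cm, then the turn about the tool's z in degrees. In form: [claw, x, y, z, roll, claw, x, y, z, roll, ...]. A call has exactly 5 rows; each row is the pose to reach, as a shift and turn from the pose commanded when the call began, along the tool's axes at that moment; what a row does not reach only later rows make up. A row lasts 1/12 s, in which the tool goes at most 41.7 mm and 7.16 degrees, less where a joint would pass 70% of its speed; a pose out of reach is approached as far as the arm can. A call with a gripper value outside its range is refused whole. The fingers move at their own pace and stop on an object; the grip force is fixed at half the most. Time passes only in rows, so rows that repeat a pose let the fingers close, or fill a call up. It gives the time, the measured TCP pose, the force, the opening and the grip force at its end, in the units of the state.
- monitor.read_state(): the state, without advancing time (a new reading comes with each control period).
- viewer.get_image(name): name is "scene" or "top" or "wrist"; returns (picture, depth): 400x640x3 uint8, red, green, blue; 400x640 float32, mm along the optical axis (not along the pixel's ray), 0 where there is no reading.
- viewer.camera_model(name): a dict with "mtx" (3x3 intrinsics, pixels), "R" (3x3) and "t" (3): a world point X has camera coordinates R X + t. Camera axes: x right, y down, z forward; pixel columns grow to the right and rows downward; lengths in mm; the calibration is good to about 2 mm. The wrist camera is an equidistant fisheye: a pixel r from the principal point sees the ray r / f radians off the axis. A picture is of the moment at which its call begins: read the wrist's pose just before it. camera_model takes no time and is no camera call; for the wrist camera it gives the pose at the moment of the call.
- workorder.finish_job(): hands the job in; it is judged then, once.
The state is a dict: "clock": time; "qpos": joint angles; "qd": joint speeds; "tau": joint torques, N m; "eef_pos": TCP position; "tool_rot": TCP orientation; "force": force on the tool from outside, world axes, zero at the start; "torque": the same for the moment, N m; "width": finger opening in mm; "gripper_force": force on a finger pad.
Only numpy, scipy, OpenCV 4.12 (cv2) and the standard library are available. Lean on these libraries where they do the work, as an engineer would, in place of code of your own. Each camera call takes 0.05 s, during which the arm holds its last target. There are 200 camera calls.

## Working session

There is one attempt and no reset: what is moved stays moved. The work goes in short steps, Python scripts to look and compute and a tool call to move; the robot and the scene stay as the last step left them, time stands still between calls to the robot, and variables do not carry over. Pictures are saved under pics/ and viewed, at most 10 in all, crops included, and the job is handed in when it is done.

Besides the shell and the picture viewer there is one more tool, called after "Emit:" in YAML: its name, and indented under it one key for each argument. arm_command: Moves the arm, as the interface text tells. Its arguments: {"type":"object","properties":{"series":{"type":"array","items":{"type":"number"}}},"required":["series"]}

```bash
mkdir -p pics; ls
cat > h.py <<'E'
import numpy as np,cv2
from cell import monitor,viewer,workorder
def snap(n,f):
    m=viewer.camera_model(n); p,d=viewer.get_image(n)
    cv2.imwrite('pics/'+f+'.png',p[:,:,::-1]); np.savez('pics/'+f+'.npz',p=p,d=d,**{k:np.array(m[k]) for k in('mtx','R','t')})
    return p,d,m
def pts(d,m):
    v,u=np.indices(d.shape); K=np.array(m['mtx']); 
    c=np.stack([(u-K[0,2])/K[0,0]*d,(v-K[1,2])/K[1,1]*d,d],-1)
    return (c-np.array(m['t']))@np.array(m['R'])
def red(p):
    h=cv2.cvtColor(p,cv2.COLOR_RGB2HSV); return ((h[...,0]<8)|(h[...,0]>172))&(h[...,1]>140)&(h[...,2]>60)
E
python3 - <<'E'
from h import *
s=monitor.read_state(); print(s)
for n in('top','scene'):
    p,d,m=snap(n,n+'0'); X=pts(d,m); r=red(p).astype('uint8')
    k,l,st,c=cv2.connectedComponentsWithStats(r)
    for i in range(1,k):
        if st[i,4]>40:
            q=X[(l==i)&(d>0)]; print(n,c[i].round(),st[i],q.min(0).round(),np.median(q,0).round(),q.max(0).round()) if len(q) else 0
E
```

```text
pics
{'clock': 0.0, 'qpos': array([-1.34183773,  0.62935717,  0.03844091,  1.51836685, -0.02703297,
        0.99629604, -0.01998271]), 'qd': array([ 0.00186667, -0.00078557,  0.00041829, -0.00012863, -0.00094629,
       -0.00159398, -0.0003582 ]), 'tau': array([-7.94805183e-04, -5.63396645e+01,  1.22571945e+00, -1.93451446e+01,
        1.08895783e-02,  1.03404510e-02, -3.11867971e-06]), 'eef_pos': array([188.61161868, 621.38003291, 230.38227346]), 'tool_rot': array([-3.13968285e+00, -2.49207612e-06,  2.84683426e+00]), 'force': array([ 0.25894533, -0.55199268,  0.42932967]), 'torque': array([-0.00966886, -0.01489019, -0.03390265]), 'gripper_force': 0.0, 'width': 85.56762303247297}
top [215. 190.] [206 182  18  17 234] [507. 326.   0.] [530. 350.  56.] [553. 386.  63.]
top [406. 208.] [394 197  24  23 440] [ 443. -227.   -0.] [ 474. -190.   25.] [ 506. -160.   58.]
scene [262. 181.] [254 176  16  11 147] [504. 324.  43.] [524. 346.  55.] [554. 374.  58.]
scene [409. 276.] [393 260  31  31 699] [ 438. -228.   -1.] [ 460. -201.   24.] [ 541. -160.   55.]
```

Run:
```python
from h import *
a=cv2.imread('pics/top0.png');b=cv2.imread('pics/scene0.png')
cv2.imwrite('pics/c.png',np.vstack([a[60:360],b[60:360]]))
c=np.hstack([cv2.resize(a[180:236,370:440],None,fx=6,fy=6,interpolation=2),cv2.resize(b[248:304,375:438],None,fx=6,fy=6,interpolation=2)]);cv2.imwrite('pics/c2.png',c)
```

```text
(no output)
```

View pics/c.png

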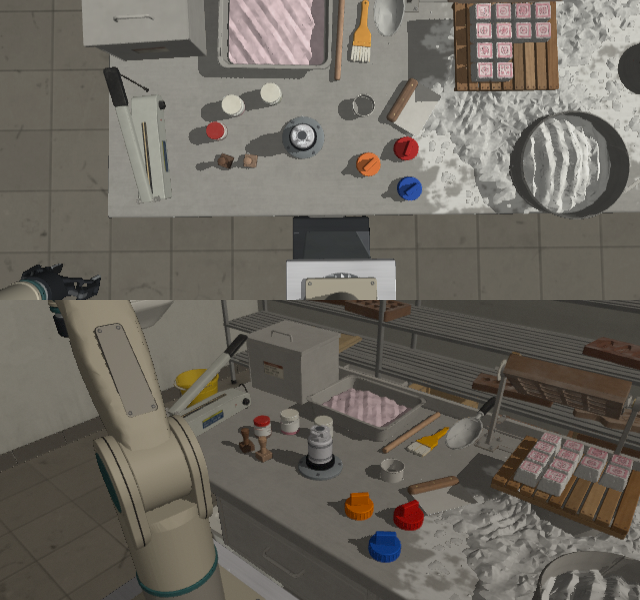

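View pics/c2.png

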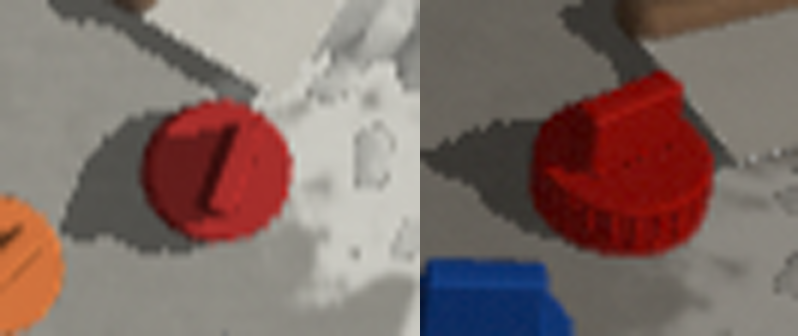

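Top view: the red things are the cap with wing grip at (406,208) and the cocoa jar's lid at (215,190). Orange (368,224) and blue (409,248) caps have the same shape. I choose the red winged one at (406,208), and the crop confirms it. The press is at about (302,197).

Run:
```python
from h import *
for n in('top','scene'):
    z=np.load(f'pics/{n}0.npz'); X=pts(z['d'],z); r=red(z['p'])&(X[...,1]<-100)&(X[...,1]>-300)&(z['d']>0)
    g=X[r&(X[...,2]>45)]; t=X[r&(X[...,2]>18)&(X[...,2]<30)]
    print(n,'grip',len(g),g.mean(0).round(1),'angle',np.degrees(np.arctan2(*np.linalg.eigh(np.cov(g[:,:2].T))[1][::-1,1])) if len(g)>3 else 0)
    print(' top box',cv2.minEnclosingCircle(t[:,:2].astype('f4')))
    q=X[(abs(X[...,0]-515)<70)&(abs(X[...,1]-60)<110)&(X[...,2]>112)&(X[...,2]<140)]
    print('rim',len(q),q.mean(0).round(1),cv2.minEnclosingCircle(q[:,:2].astype('f4')), np.percentile(q[:,2],[5,50,95]))
    # foot
    f=X[(abs(X[...,0]-515)<100)&(abs(X[...,1]-60)<110)&(X[...,2]>6)&(X[...,2]<25)]
    print('foot',len(f),f[:,2].mean(),cv2.minEnclosingCircle(f[:,:2].astype('f4')))
```

```text
top grip 80 [ 475.9 -194.3   51.9] angle 160.39454049904873
 top box ((474.90966796875, -193.60848999023438), 33.70937728881836)
rim 279 [510.8 103.3 122.8] ((510.99835205078125, 103.70632934570312), 25.859041213989258) [115.05491577 123.28279846 127.31770582]
foot 821 13.490713770019923 ((521.7152099609375, 57.050926208496094), 139.1267547607422)
scene grip 110 [ 471.6 -194.7   50.8] angle 157.57169500250674
 top box ((472.49053955078125, -195.41622924804688), 35.4604606628418)
rim 194 [505.8 101.2 121.6] ((508.5782470703125, 104.8499526977539), 27.86556053161621) [114.56927973 121.7415379  126.26812717]
foot 583 13.903763009063317 ((542.4390869140625, 52.25303649902344), 122.25777435302734)
```

Cap at about (474.5,-194) with its grip along about 160°, and rim at about (510,103.5). Heights and sizes agree with the description. Setting out, first leg to (430,150).

Emit:
arm_command:
  series: [100,-2.45,-2.54,0,0,100,-4.9,-5.09,0,0,100,-7.35,-7.63,0,0,100,-9.8,-10.18,0,0,100,-12.25,-12.72,0,0]

```text
clock: 0.52
eef_pos: [269.4, 462.8, 230.9]
tool_rot: [-3.141, -0.0, 2.847]
force: [0.1, -0.4, -0.5]
width: 85.6
gripper_force: 0.0
```

Emit:
arm_command:
  series: [100,-2.45,-2.54,0,0,100,-4.9,-5.09,0,0,100,-7.35,-7.63,0,0,100,-9.8,-10.18,0,0,100,-12.25,-12.72,0,0]

```text
clock: 0.93
eef_pos: [349.6, 305.6, 231.2]
tool_rot: [-3.141, -0.0, 2.847]
force: [0.7, -0.1, 0.1]
width: 85.7
gripper_force: 0.0
```

Emit:
arm_command:
  series: [100,-2.45,-2.54,0,0,100,-4.9,-5.09,0,0,100,-7.35,-7.63,0,0,100,-9.8,-10.18,0,0,100,-12.25,-12.72,0,0]

```text
clock: 1.35
eef_pos: [429.9, 148.3, 231.2]
tool_rot: [-3.141, -0.0, 2.847]
force: [1.0, 0.7, 0.6]
width: 85.5
gripper_force: 0.0
```

Tracks well. Second leg to above the cap.

Emit:
arm_command:
  series: [100,-1.42,-3.16,0,0,100,-2.85,-6.33,0,0,100,-4.27,-9.49,0,0,100,-5.7,-12.65,0,0,100,-7.12,-15.8,0,0]

```text
clock: 1.77
eef_pos: [451.5, -23.5, 231.2]
tool_rot: [-3.142, -0.001, 2.847]
force: [0.6, -0.8, 0.2]
width: 85.5
gripper_force: 0.0
```

Emit:
arm_command:
  series: [100,-1.42,-3.16,0,0,100,-2.85,-6.33,0,0,100,-4.27,-9.49,0,0,100,-5.7,-12.65,0,0,100,-7.12,-15.8,0,3]

```text
clock: 2.18
eef_pos: [473.7, -195.4, 231.1]
tool_rot: [3.141, -0.001, 2.794]
force: [0.7, -0.1, 0.7]
width: 85.3
gripper_force: 0.0
```

```bash
cat > w.py <<'E'
from h import *
def ray(m,uv):
    K=np.array(m['mtx']); x=(np.array(uv,float)-K[:2,2])/np.diag(K)[:2]; th=np.linalg.norm(x,axis=-1,keepdims=True)
    c=np.concatenate([np.sin(th)*x/np.maximum(th,1e-9),np.cos(th)],-1); return c@np.array(m['R'])
def plane(m,uv,z):
    R=np.array(m['R']); o=-R.T@np.array(m['t']); r=ray(m,uv); return o+r*((z-o[2])/r[...,2:])
def wpts(d,m):
    v,u=np.indices(d.shape); uv=np.stack([u,v],-1).reshape(-1,2); r=ray(m,uv); R=np.array(m['R'])
    dz=r@R[2]; o=-R.T@np.array(m['t']); return (o+r*(d.reshape(-1,1)/dz[:,None])).reshape(*d.shape,3)
E
python3 - <<'E'
from w import *
s=monitor.read_state(); print(s['clock'],s['qpos'].round(2),s['eef_pos'].round(1),s['tool_rot'].round(4))
p,d,m=snap('wrist','w1'); X=wpts(d,m); r=red(p)&(d>0)
g=X[r&(X[...,2]>48)]; t=X[r&(X[...,2]>18)&(X[...,2]<32)]
print(len(g),g.mean(0),g.min(0),g.max(0),cv2.minAreaRect(g[:,:2].astype('f4')),cv2.minEnclosingCircle(t[:,:2].astype('f4')))
E
```

```text
2.1833 [ 0.22  0.44  0.16  1.9  -0.09  0.81  1.66] [ 473.7 -195.4  231.1] [ 3.1414e+00 -6.0000e-04  2.7940e+00]
739 [490.04500542 -50.71009292  51.88825514] [ 453.59848111 -208.83855515   48.04293284] [555.50664258 352.56254016  56.35959771] ((504.24639892578125, 72.00308227539062), (560.8724365234375, 44.13512420654297), 83.87325286865234) ((504.86944580078125, 56.19463348388672), 287.4607849121094)
```

View pics/w1.png

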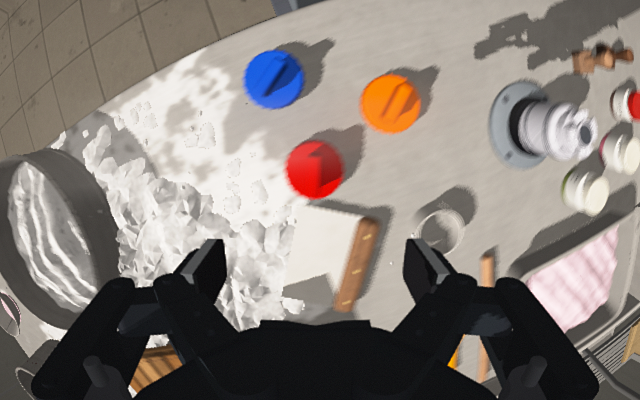

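The red cap is at (315,170) with its wing upright in the image, between the finger directions. Orange is at (391,103), blue at (274,79), and the scraper lies just below the red cap at (340,260).

Run:
```python
from w import *
m=np.load('pics/w1.npz'); d=m['d'];p=m['p']; X=wpts(d,m); r=red(p)&(d>0)&(X[...,1]<-100)
g=X[r&(X[...,2]>49)]; t=X[r&(X[...,2]>18)&(X[...,2]<32)]
print(len(g),g.mean(0),cv2.minAreaRect(g[:,:2].astype('f4')),cv2.minEnclosingCircle(t[:,:2].astype('f4')))
c=X[:,:,:];b=(d>0)&(X[...,2]>119)&(X[...,2]<135)&(abs(X[...,0]-510)<60)&(abs(X[...,1]-103)<60)
q=X[b]; print('rim',len(q),q.mean(0),cv2.minEnclosingCircle(q[:,:2].astype('f4')))
for nm,lo,hi in(('orange',10,18),('blue',105,122)):
    h=cv2.cvtColor(p,cv2.COLOR_RGB2HSV); k=(h[...,0]>=lo)&(h[...,0]<=hi)&(h[...,1]>150)&(d>0)&(X[...,2]>15)&(X[...,1]<-50); print(nm,cv2.minEnclosingCircle(X[k][:,:2].astype('f4')))
# scraper height near
s=(d>0)&(X[...,2]>8)&(X[...,2]<40)&(abs(X[...,0]-540)<90)&(abs(X[...,1]+190)<90)&~red(p)
print(X[s].min(0),X[s].max(0))
```

```text
523 [ 475.16459082 -195.02862973   51.39590087] ((475.71978759765625, -195.075927734375), (13.946659088134766, 43.735023498535156), 69.880126953125) ((475.72515869140625, -198.4397430419922), 34.125572204589844)
rim 896 [510.62821435 100.38197832 121.91442664] ((511.69586181640625, 103.06346893310547), 27.127113342285156)
orange ((556.3673095703125, -328.4208068847656), 303.42474365234375)
blue ((414.0748291015625, -179.83108520507812), 92.85078430175781)
[ 450.0071577  -279.92843405    8.00641954] [ 629.97619651 -100.00879795   39.67553811]
```

Emit:
arm_command:
  series: [100,0,0,3.5,0,100,-0.1,0,7.5,0,100,-0.1,0,11.5,0,100,-0.1,0,14.5,0,100,-0.1,0,15,0]

```text
clock: 2.65
eef_pos: [471.4, -192.3, 76.7]
tool_rot: [3.141, -0.01, 2.795]
force: [0.3, 0.2, -0.3]
width: 85.4
gripper_force: 0.0
```

Run:
```python
from w import *
s=monitor.read_state(); print(s['eef_pos'].round(1),s['tool_rot'].round(4),s['force'].round(2))
p,d,m=snap('wrist','w2'); X=wpts(d,m); r=red(p)&(d>0)&(X[...,1]<-100)
g=X[r&(X[...,2]>47)]
print(len(g),g.mean(0),cv2.minAreaRect(g[:,:2].astype('f4')))
```

```text
[ 471.4 -192.3   76.7] [ 3.1414 -0.0095  2.7947] [ 0.3   0.17 -0.32]
1610 [ 473.78665787 -194.21463121   51.39250592] ((475.396240234375, -194.75698852539062), (14.042492866516113, 43.44331359863281), 67.70572662353516)
```

Emit:
arm_command:
  series: [100,0,0,2,0,100,0,0,3.6,0,100,0,0,4.5,0,100,0,0,4.7,0,100,0,0,4.7,0]

```text
clock: 3.12
eef_pos: [475.5, -194.2, 35.1]
tool_rot: [-3.142, 0.001, 2.795]
force: [-0.0, -0.5, -0.4]
width: 85.5
gripper_force: 0.0
```

Emit:
arm_command:
  series: [100,0,0,0.3,0,60,0,0,0.6,0,20,0,0,0.6,0,0,0,0,0.6,0,0,0,0,0.6,0]

```text
clock: 3.53
eef_pos: [475.2, -194.1, 28.6]
tool_rot: [3.142, 0.0, 2.794]
force: [-0.0, 0.8, 0.1]
width: 38.7
gripper_force: 0.0
```

Emit:
arm_command:
  series: [0,0,0,0,0,0,0,0,0,0,0,0,0,0,0,0,0,0,0,0,0,0,0,0,0]

```text
clock: 3.95
eef_pos: [475.2, -194.0, 28.6]
tool_rot: [3.141, 0.0, 2.794]
force: [-0.5, 0.5, 4.6]
width: 13.1
gripper_force: 59.2
```

Emit:
arm_command:
  series: [0,0,0,-2,0,0,0,0,-5.5,0,0,0,0,-9,0,0,0,0,-12.5,0,0,0,0,-15,0]

```text
clock: 4.37
eef_pos: [475.3, -194.3, 180.7]
tool_rot: [-3.141, 0.002, 2.794]
force: [1.4, 0.3, -0.8]
width: 12.8
gripper_force: 58.5
```

Emit:
arm_command:
  series: [0,0.5,2,-0.2,0,0,1.2,5.1,-0.2,0,0,2,8.5,-0.2,0,0,2.8,11.9,-0.2,0,0,3.5,15,-0.2,0]

```text
clock: 4.78
eef_pos: [492.6, -39.0, 180.0]
tool_rot: [3.141, -0.001, 2.795]
force: [0.5, 0.7, -1.3]
width: 12.9
gripper_force: 58.6
```

Emit:
arm_command:
  series: [0,0.8,3.4,0,0,0,1.6,6.8,0,0,0,2.4,10.2,0,0,0,3,12.8,0,0,0,3.3,14.1,0,0]

```text
clock: 5.2
eef_pos: [509.7, 107.5, 179.8]
tool_rot: [3.14, -0.001, 2.8]
force: [0.3, 0.8, -0.8]
width: 12.8
gripper_force: 58.5
```

```bash
cat > look.py <<'E'
from w import *
import sys
def go(f):
    s=monitor.read_state(); print(s['clock'],s['eef_pos'].round(1),s['tool_rot'].round(4),s['force'].round(2),s['torque'].round(3),s['width'])
    for n in('wrist','scene','top'):
        p,d,m=snap(n,n[0]+f); X=wpts(d,m) if n=='wrist' else pts(d,m); e=s['eef_pos']
        r=red(p)&(d>0)&(np.hypot(X[...,0]-e[0],X[...,1]-e[1])<60)
        g=X[r]; z=s['eef_pos'][2]
        k=X[r&(abs(X[...,2]-(z-4.6))<6)]; sk=X[r&(X[...,2]<z-9)]
        print(n,len(g),g.min(0).round(1) if len(g) else '',g.max(0).round(1) if len(g) else '', 'top',len(k),cv2.minEnclosingCircle(k[:,:2].astype('f4')) if len(k) else '')
        q=X[(abs(X[...,0]-510)<35)&(abs(X[...,1]-103)<35)&(X[...,2]>119)&(X[...,2]<131)&~red(p)&(d>0)]
        print('  rim',len(q),cv2.minEnclosingCircle(q[:,:2].astype('f4')) if len(q) else '')
if __name__=='__main__': go(sys.argv[1])
E
python3 look.py a
```

```text
5.2 [509.7 107.5 179.8] [ 3.1400e+00 -1.2000e-03  2.7998e+00] [ 0.34  0.83 -0.79] [ 0.021 -0.034  0.022] 12.777714074488646
wrist 9615 [475.4  71.5  12.6] [537.7 146.5 221. ] top 5950 ((510.1102294921875, 106.40396881103516), 35.03239059448242)
  rim 0 
scene 445 [472.9  72.3 150.1] [539.8 141.8 213.7] top 217 ((507.3777770996094, 107.56461334228516), 35.83462142944336)
  rim 145 ((508.5555114746094, 104.41618347167969), 26.865678787231445)
top 0   top 0 
  rim 0
```

```bash
python3 -c "
from h import *
s=monitor.read_state(); print(s['clock'],s['eef_pos'].round(2),s['tool_rot'].round(4),s['force'].round(2),s['qpos'].round(2))"
```

```text
5.35 [509.62 102.88 179.86] [-3.1405e+00 -7.0000e-04  2.7962e+00] [-0.22 -0.25 -0.62] [-0.37  0.52  0.17  1.94 -0.13  0.7   1.1 ]
```

Emit:
arm_command:
  series: [0,-0.1,0.1,0.6,0,0,-0.1,0.1,1.4,0,0,-0.1,0.1,2,0,0,-0.1,0.1,2.3,0,0,-0.1,0.1,2.3,0]

```text
clock: 5.77
eef_pos: [510.6, 102.2, 156.1]
tool_rot: [-3.14, -0.002, 2.793]
force: [-0.0, -0.8, -0.4]
width: 13.1
gripper_force: 58.5
```

Emit:
arm_command:
  series: [0,0,0,0.1,0,0,0,0,0.2,0,0,0,0,0.3,0,0,0,0,0.35,0,0,0,0,0.4,0]

```text
clock: 6.18
eef_pos: [511.4, 103.5, 153.4]
tool_rot: [3.141, 0.0, 2.795]
force: [-0.3, -0.7, -0.9]
width: 13.1
gripper_force: 58.5
```

Emit:
arm_command:
  series: [0,0,0,0.1,0,0,0,0,0.15,0,0,0,0,0.2,0,0,0,0,0.25,0,0,0,0,0.3,0]

```text
clock: 6.6
eef_pos: [511.4, 103.4, 150.3]
tool_rot: [3.142, 0.0, 2.795]
force: [-0.3, 0.9, -1.9]
width: 13.1
gripper_force: 58.5
```

Emit:
arm_command:
  series: [0,0,0,0.05,0,0,0,0,0.1,0,0,0,0,0.15,0,0,0,0,0.15,0,0,0,0,0.15,0]

```text
clock: 7.02
eef_pos: [511.4, 103.3, 149.0]
tool_rot: [3.141, 0.0, 2.794]
force: [-0.8, 0.0, 1.9]
width: 13.3
gripper_force: 59.1
```

Emit:
arm_command:
  series: [0,0,0,0.03,0,0,0,0,0.06,0,0,0,0,0.1,0,0,0,0,0.1,0,0,0,0,0.1,0]

```text
clock: 7.43
eef_pos: [511.4, 103.4, 148.8]
tool_rot: [3.141, 0.0, 2.794]
force: [-1.6, -0.6, 8.2]
width: 13.0
gripper_force: 60.3
```

Contact at the ridge height (149 predicted). Next I feel round clockwise under light pressure.

Emit:
arm_command:
  series: [0,0,0,0,4,0,0,0,0,8,0,0,0,0,10,0,0,0,0,10,0,0,0,0,10]

```text
clock: 7.85
eef_pos: [512.1, 103.5, 148.8]
tool_rot: [3.14, 0.001, 2.62]
force: [-1.1, -0.6, 7.7]
width: 12.9
gripper_force: 59.9
```

Emit:
arm_command:
  series: [0,0,0,0,4,0,0,0,0,8,0,0,0,0,10,0,0,0,0,10,0,0,0,0,10]

```text
clock: 8.27
eef_pos: [511.5, 103.7, 147.7]
tool_rot: [3.141, 0.0, 2.447]
force: [0.7, 0.4, -0.3]
width: 13.0
gripper_force: 58.6
```

It has dropped off the ridges, so I lower it gently.

Emit:
arm_command:
  series: [0,0,0,0.05,0,0,0,0,0.1,0,0,0,0,0.15,0,0,0,0,0.2,0,0,0,0,0.2,0]

```text
clock: 8.68
eef_pos: [511.7, 103.9, 145.8]
tool_rot: [3.141, 0.0, 2.446]
force: [1.1, 2.0, -0.2]
width: 12.9
gripper_force: 58.7
```

Emit:
arm_command:
  series: [0,0,0,0.06,0,0,0,0,0.12,0,0,0,0,0.18,0,0,0,0,0.24,0,0,0,0,0.3,0]

```text
clock: 9.1
eef_pos: [511.8, 103.7, 142.9]
tool_rot: [3.141, 0.0, 2.445]
force: [2.5, 4.0, 1.9]
width: 12.7
gripper_force: 58.9
```

Emit:
arm_command:
  series: [0,0,0,0.06,0,0,0,0,0.12,0,0,0,0,0.18,0,0,0,0,0.2,0,0,0,0,0.2,0]

```text
clock: 9.52
eef_pos: [511.6, 103.6, 140.8]
tool_rot: [3.141, 0.0, 2.445]
force: [3.1, 4.7, 0.8]
width: 12.6
gripper_force: 58.9
```

Emit:
arm_command:
  series: [0,0,0.05,0.05,0,0,0,0.05,0.1,0,0,0,0.05,0.13,0,0,0,0.05,0.17,0,0,0,0.05,0.2,0]

```text
clock: 9.93
eef_pos: [511.6, 103.8, 138.7]
tool_rot: [-3.142, -0.0, 2.445]
force: [2.3, 3.6, 0.9]
width: 12.8
gripper_force: 58.9
```

```bash
cat > st.py <<'E'
from h import *
s=monitor.read_state(); print(s['clock'],s['eef_pos'].round(2),np.degrees(s['tool_rot'][2]).round(2),s['tool_rot'].round(4),s['force'].round(2),s['torque'].round(3),'q7',s['qpos'][6].round(2),s['width'].round(1))
E
python3 st.py
```

```text
Traceback (most recent call last):
  File "st.py", line 2, in <module>
    s=monitor.read_state(); print(s['clock'],s['eef_pos'].round(2),np.degrees(s['tool_rot'][2]).round(2),s['tool_rot'].round(4),s['force'].round(2),s['torque'].round(3),'q7',s['qpos'][6].round(2),s['width'].round(1))
                                                                                                                                                                                                    ^^^^^^^^^^^^^^^^
AttributeError: 'float' object has no attribute 'round'
```

```bash
sed -i "s/,s\['width'\].round(1)/,round(float(s['width']),1)/" st.py; python3 st.py
```

```text
9.9333 [511.6  103.79 138.69] 140.11 [-3.1416e+00 -1.0000e-04  2.4454e+00] [2.32 3.59 0.93] [ 0.968 -0.501 -0.1  ] q7 0.87 12.8
```

Emit:
arm_command:
  series: [0,0,0.05,0.02,2,0,0,0.05,0.04,4,0,0,0.05,0.06,6,0,0,0.05,0.08,8,0,0,0.05,0.08,8]

```text
clock: 10.35
eef_pos: [511.2, 103.2, 138.3]
tool_rot: [-3.14, -0.0, 2.304]
force: [-0.8, 1.9, 7.9]
width: 12.5
gripper_force: 60.0
```

```bash
python3 st.py
```

```text
10.35 [511.16 103.18 138.31] 131.99 [-3.1397e+00 -2.0000e-04  2.3037e+00] [-0.77  1.88  7.92] [0.353 0.087 0.154] q7 0.76 12.5
```

Emit:
arm_command:
  series: [0,0,0,0,2,0,0,0,0.01,4,0,0,0,0.02,6,0,0,0,0.04,8,0,0,0,0.04,8]

```text
clock: 10.77
eef_pos: [511.1, 103.2, 138.3]
tool_rot: [-3.14, -0.0, 2.164]
force: [-1.9, 1.8, 10.3]
width: 13.0
gripper_force: 60.4
```

```bash
python3 st.py
```

```text
10.7667 [511.09 103.19 138.27] 124.0 [-3.1398e+00 -2.0000e-04  2.1642e+00] [-1.89  1.84 10.28] [0.331 0.313 0.218] q7 0.66 13.0
```

Emit:
arm_command:
  series: [0,0,0,0,2,0,0,0,0,4,0,0,0,0,6,0,0,0,0,6,0,0,0,0,6]

```text
clock: 11.18
eef_pos: [510.7, 102.8, 138.2]
tool_rot: [-3.139, -0.0, 2.06]
force: [-2.2, 0.4, 11.1]
width: 12.9
gripper_force: 60.4
```

```bash
python3 st.py; python3 look.py b
```

```text
11.1833 [510.72 102.81 138.17] 118.06 [-3.1389e+00 -1.0000e-04  2.0605e+00] [-2.19  0.41 11.05] [0.217 0.498 0.075] q7 0.59 12.9
11.1833 [510.7 102.8 138.2] [-3.1389e+00 -1.0000e-04  2.0605e+00] [-2.19  0.41 11.05] [0.217 0.498 0.075] 12.935176470937947
wrist 9657 [473.1  57.4   9. ] [545.4 136.8 205.2] top 5956 ((511.1976318359375, 102.29667663574219), 34.881404876708984)
  rim 34 ((510.8013916015625, 103.19821166992188), 34.754005432128906)
scene 437 [473.8  67.7 108.8] [540.4 135.9 163.6] top 215 ((507.4583435058594, 100.84090423583984), 35.0429801940918)
  rim 0 
top 0   top 0 
  rim 0
```

Emit:
arm_command:
  series: [0,0,0,0,1,0,0,0,0,2,0,0,0,0,4,0,0,0,0,5,0,0,0,0,5]

```text
clock: 11.75
eef_pos: [509.9, 103.0, 138.0]
tool_rot: [-3.138, -0.001, 1.973]
force: [-2.8, 0.7, 11.5]
width: 13.1
gripper_force: 60.2
```

```bash
python3 st.py
python3 - <<'E'
from w import *
m=np.load('pics/wb.npz'); p,d=m['p'],m['d']; 
cv2.imwrite('pics/wbs.png',np.vstack([p[:,:,::-1],np.load('pics/sb.npz')['p'][100:300,:,::-1]]))
E
```

```text
11.75 [509.93 103.02 137.97] 113.03 [-3.1375e+00 -8.0000e-04  1.9728e+00] [-2.84  0.68 11.48] [0.411 0.782 0.199] q7 0.53 13.1
```

View pics/wbs.png

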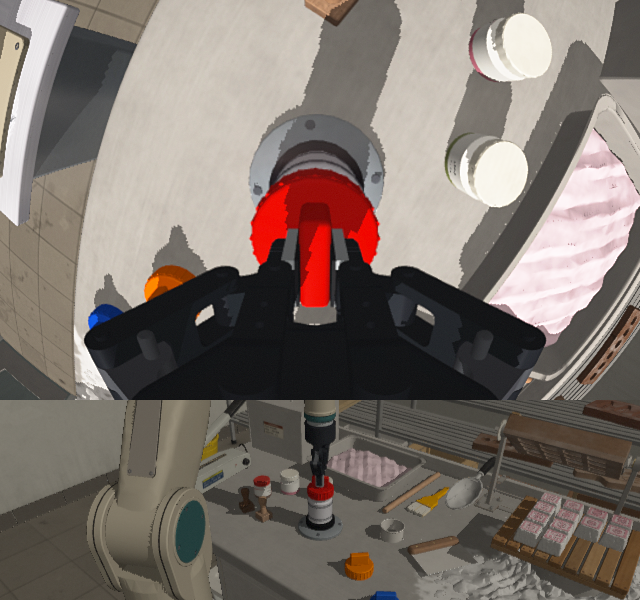

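```bash
cat > slip.py <<'E'
from w import *
def f(n):
    m=np.load(f'pics/{n}.npz'); p,d=m['p'],m['d']; r=red(p); b=r[180:225,262:285]
    W=wpts(d,m); C=W@m['R'].T+m['t']
    a=r&(d>0); a[:, :262]=0; a[:,375:]=0
    # flat top left patch & grip top
    print(n,'patch depth',np.median(d[205:230,265:280]),np.median(C[205:230,265:280],(0,1)).round(2),'right',np.median(d[205:230,355:372]), 'top',np.median(d[180:190,310:320]),'grip',np.median(d[230:280,308:325]))
    e=cv2.Canny(cv2.GaussianBlur(p[...,0],(3,3),0),40,90)[205:300,290:345]
    L=cv2.HoughLinesP(e,1,np.pi/360,25,minLineLength=25,maxLineGap=4)
    print([] if L is None else [(l[0]+[290,205,290,205]).tolist() for l in L])
import sys
for n in sys.argv[1:]: f(n)
E
python3 -c "
from h import *
snap('wrist','wc')"; python3 slip.py wa wb wc; python3 st.py
```

```text
wa patch depth 155.84557 [-21.63  12.09 155.85] right 155.91553 top 151.47693 grip 129.47604
[[299, 229, 300, 287], [329, 296, 329, 258], [333, 236, 335, 262]]
wb patch depth 155.52971 [-21.6   12.07 155.53] right 155.86931 top 151.36713 grip 129.3219
[[329, 299, 329, 252], [300, 251, 300, 299], [335, 290, 335, 253], [295, 252, 297, 225], [329, 225, 330, 251], [308, 250, 319, 224]]
wc patch depth 155.4968 [-21.59  12.05 155.5 ] right 155.68399 top 151.1192 grip 129.3016
[[329, 299, 329, 254], [300, 252, 300, 299], [334, 299, 335, 253], [329, 225, 330, 253], [293, 269, 296, 238]]
11.8 [509.97 103.03 138.  ] 113.06 [-3.1376e+00 -8.0000e-04  1.9734e+00] [-1.92  1.   10.24] [0.387 0.714 0.195] q7 0.53 13.1
```

Emit:
arm_command:
  series: [0,0,0,0,1,0,0,0,0,2,0,0,0,0,3,0,0,0,0,4,0,0,0,0,4]

```text
clock: 12.22
eef_pos: [510.1, 103.4, 137.5]
tool_rot: [-3.138, -0.001, 1.903]
force: [-0.6, 1.7, 5.9]
width: 13.0
gripper_force: 59.5
```

```bash
python3 st.py
```

```text
12.2167 [510.12 103.36 137.54] 109.01 [-3.1379e+00 -6.0000e-04  1.9026e+00] [-0.62  1.7   5.86] [ 0.598  0.3   -0.003] q7 0.47 13.0
```

Past 27° it turns freely and sinks with no torque, so this is a true start. Continuing.

Emit:
arm_command:
  series: [0,0,0,0.02,2,0,0,0,0.04,4,0,0,0,0.06,6,0,0,0,0.08,8,0,0,0,0.08,8]

```text
clock: 12.63
eef_pos: [510.1, 103.3, 136.7]
tool_rot: [-3.138, 0.0, 1.762]
force: [-1.3, 1.6, 6.1]
width: 12.8
gripper_force: 59.6
```

```bash
python3 st.py
```

```text
12.6333 [510.1  103.27 136.71] 100.96 [-3.1377e+00  1.0000e-04  1.7621e+00] [-1.32  1.56  6.1 ] [0.449 0.373 0.028] q7 0.37 12.8
```

Emit:
arm_command:
  series: [0,0,0,0.02,2,0,0,0,0.04,4,0,0,0,0.06,6,0,0,0,0.08,8,0,0,0,0.08,8]

```text
clock: 13.05
eef_pos: [509.9, 103.4, 135.9]
tool_rot: [-3.137, 0.0, 1.623]
force: [-1.5, 1.4, 6.7]
width: 13.1
gripper_force: 59.7
```

```bash
python3 st.py
```

```text
13.05 [509.92 103.42 135.94] 92.96 [-3.1374e+00  3.0000e-04  1.6225e+00] [-1.53  1.45  6.71] [0.576 0.462 0.085] q7 0.27 13.1
```

Emit:
arm_command:
  series: [0,0,0,0.02,2,0,0,0,0.04,4,0,0,0,0.06,6,0,0,0,0.06,6,0,0,0,0.06,6]

```text
clock: 13.47
eef_pos: [510.0, 103.3, 135.3]
tool_rot: [-3.138, 0.001, 1.519]
force: [-2.2, 0.7, 5.4]
width: 12.9
gripper_force: 59.7
```

```bash
python3 st.py
```

```text
13.4667 [510.01 103.29 135.34] 87.03 [-3.1377e+00  8.0000e-04  1.5190e+00] [-2.2   0.67  5.36] [0.471 0.403 0.071] q7 0.2 12.9
```

Emit:
arm_command:
  series: [0,0,0,0.02,2,0,0,0,0.04,4,0,0,0,0.06,6,0,0,0,0.06,6,0,0,0,0.06,6]

```text
clock: 13.88
eef_pos: [510.0, 103.4, 134.7]
tool_rot: [-3.138, 0.001, 1.414]
force: [-1.5, 1.2, 6.1]
width: 12.7
gripper_force: 59.6
```

```bash
python3 st.py
```

```text
13.8833 [510.05 103.42 134.7 ] 81.04 [-3.1378e+00  1.1000e-03  1.4144e+00] [-1.49  1.21  6.08] [0.483 0.33  0.024] q7 0.12 12.7
```

Emit:
arm_command:
  series: [0,0,0,0.01,1,0,0,0,0.02,2,0,0,0,0.03,3,0,0,0,0.03,3,0,0,0,0.03,3]

```text
clock: 14.3
eef_pos: [510.2, 103.5, 134.6]
tool_rot: [-3.138, 0.001, 1.362]
force: [-2.5, 1.4, 5.7]
width: 12.8
gripper_force: 59.7
```

```bash
python3 st.py; python3 -c "
from h import *
snap('wrist','wd')"; python3 slip.py wd
```

```text
14.3 [510.22 103.49 134.57] 78.04 [-3.1382e+00  9.0000e-04  1.3621e+00] [-2.54  1.38  5.65] [0.451 0.357 0.059] q7 0.08 12.8
wd patch depth 155.82007 [-21.6   12.07 155.82] right 155.95132 top 151.40085 grip 129.41843
[[300, 299, 300, 251], [299, 217, 326, 285], [329, 299, 329, 252], [294, 254, 295, 299], [302, 221, 326, 284], [299, 250, 300, 225], [296, 235, 301, 206]]
```

Emit:
arm_command:
  series: [0,0,0,0.01,1,0,0,0,0.02,2,0,0,0,0.02,3,0,0,0,0.02,3,0,0,0,0.02,3]

```text
clock: 14.77
eef_pos: [510.4, 103.5, 134.5]
tool_rot: [-3.139, 0.001, 1.31]
force: [-1.9, 2.0, 7.7]
width: 12.9
gripper_force: 59.9
```

```bash
python3 st.py
```

```text
14.7667 [510.4  103.54 134.53] 75.05 [-3.1386e+00  8.0000e-04  1.3098e+00] [-1.86  2.    7.74] [0.416 0.294 0.063] q7 0.05 12.9
```

Emit:
arm_command:
  series: [0,0,0,0.01,1,0,0,0,0.01,2,0,0,0,0.01,3,0,0,0,0.01,4,0,0,0,0.01,4]

```text
clock: 15.18
eef_pos: [510.4, 103.6, 134.5]
tool_rot: [-3.139, 0.001, 1.24]
force: [-1.3, 2.0, 8.8]
width: 12.7
gripper_force: 60.0
```

```bash
python3 st.py
```

```text
15.1833 [510.45 103.64 134.55] 71.03 [-3.1387e+00  8.0000e-04  1.2396e+00] [-1.3   1.96  8.82] [0.483 0.352 0.177] q7 -0.0 12.7
```

Emit:
arm_command:
  series: [0,0,0,0,1,0,0,0,0,2,0,0,0,0,3,0,0,0,0,4,0,0,0,0,4]

```text
clock: 15.6
eef_pos: [510.2, 104.1, 134.5]
tool_rot: [-3.138, 0.001, 1.171]
force: [-1.3, 2.6, 9.7]
width: 13.0
gripper_force: 60.1
```

```bash
python3 st.py; python3 -c "
from h import *
snap('wrist','we')"; python3 slip.py we
```

```text
15.6 [510.21 104.06 134.55] 67.07 [-3.1380e+00  7.0000e-04  1.1705e+00] [-1.34  2.63  9.74] [0.716 0.419 0.244] q7 -0.06 13.0
we patch depth 155.7077 [-21.54  12.05 155.71] right 155.7875 top 151.46268 grip 129.4491
[[300, 252, 300, 299], [329, 297, 329, 251], [303, 251, 326, 286]]
```

Emit:
arm_command:
  series: [0,0,0,0,1,0,0,0,0,2,0,0,0,0,4,0,0,0,0,5,0,0,0,0,5]

```text
clock: 16.07
eef_pos: [510.1, 104.2, 134.6]
tool_rot: [-3.138, 0.001, 1.084]
force: [-3.0, 2.8, 10.1]
width: 12.7
gripper_force: 60.3
```

```bash
python3 st.py
```

```text
16.0667 [510.14 104.23 134.55] 62.13 [-3.1379e+00  1.1000e-03  1.0844e+00] [-2.99  2.81 10.08] [0.748 0.545 0.494] q7 -0.12 12.7
```

It has tightened at the expected home height (grip centre about 144 mm). Releasing.

Emit:
arm_command:
  series: [10,0,0,-0.03,0,25,0,0,-0.05,0,50,0,0,-0.05,0,80,0,0,-0.05,0,100,0,0,-0.05,0]

```text
clock: 16.48
eef_pos: [511.5, 103.3, 134.4]
tool_rot: [-3.141, 0.001, 1.083]
force: [-0.1, -0.3, -1.5]
width: 56.9
gripper_force: 0.0
```

Emit:
arm_command:
  series: [100,0,0,-0.1,0,100,0,0,-0.3,0,100,0,0,-2,0,100,0,0,-5,0,100,0,0,-8,0]

```text
clock: 16.9
eef_pos: [511.1, 103.7, 215.1]
tool_rot: [-3.14, 0.002, 1.083]
force: [0.8, 1.0, 0.6]
width: 85.3
gripper_force: 0.0
```

```bash
python3 st.py
python3 - <<'E'
from w import *
for n in('wrist','scene'):
    p,d,m=snap(n,n[0]+'f'); X=wpts(d,m) if n=='wrist' else pts(d,m)
    r=red(p)&(d>0)&(np.hypot(X[...,0]-511,X[...,1]-103.5)<50)&(X[...,2]>90)
    g=X[r&(X[...,2]>150)]; t=X[r&(abs(X[...,2]-130)<5)]
    print(n,'grip',len(g),np.median(g,0).round(1),cv2.minAreaRect(g[:,:2].astype('f4')),'top z',np.median(t[:,2]),cv2.minEnclosingCircle(t[:,:2].astype('f4')))
a=np.load('pics/wf.npz')['p']; b=np.load('pics/sf.npz')['p']
cv2.imwrite('pics/f.png',np.vstack([a[60:340],b[100:300]])[:,:,::-1])
E
```

```text
16.9 [511.1  103.67 215.07] 62.07 [-3.1399e+00  2.3000e-03  1.0833e+00] [0.84 0.95 0.58] [ 0.035 -0.037 -0.057] q7 -0.22 85.3
wrist grip 1269 [512.1 105.  157.5] ((513.38720703125, 102.85791778564453), (43.7904167175293, 18.721290588378906), 72.50357055664062) top z 128.77922607999142 ((511.415283203125, 102.94539642333984), 35.121131896972656)
scene grip 72 [505.7 101.9 157.2] ((509.16912841796875, 104.29328918457031), (47.76804733276367, 14.336201667785645), 72.60734558105469) top z 129.443385009347 ((507.1246643066406, 101.75623321533203), 34.54343795776367)
```

View pics/f.png

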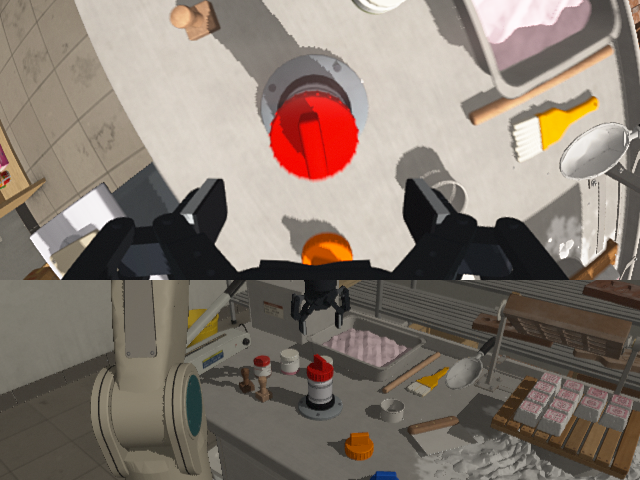

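Cap sits upright on the neck, fingers clear, bystanders undisturbed. I'll check its height against the same surfaces measured on the table.

Run:
```python
from w import *
def f(n,w,c,z0):
    m=np.load(f'pics/{n}.npz'); p,d=m['p'],m['d']; X=wpts(d,m) if w else pts(d,m)
    r=red(p)&(d>0)&(np.hypot(X[...,0]-c[0],X[...,1]-c[1])<45)
    r2=cv2.erode(r.astype('uint8'),np.ones((3,3)))>0
    z=X[r2][:,2]-z0; h=lambda a,b:[round(float(np.median(z[(z>a)&(z<b)])),2),int(((z>a)&(z<b)).sum())]
    print(n,'flat',h(20,28),'griptop',h(47,59))
f('w1',1,(475,-195),0);f('w2',1,(475,-195),0);f('wf',1,(511,103.5),106);f('scene0',0,(475,-195),0);f('sf',0,(511,103.5),106)
```

```text
w1 flat [22.86, 1672] griptop [51.33, 519]
w2 flat [22.79, 5245] griptop [51.56, 1509]
wf flat [22.81, 4017] griptop [51.55, 1187]
scene0 flat [23.53, 243] griptop [51.53, 69]
sf flat [23.56, 162] griptop [51.64, 37]
```

The cap has risen 106.0 mm in both views, which is exactly home. Handing in.

```bash
python3 -c "
from cell import workorder
print(workorder.finish_job())"
```

```text
the job is handed in; nothing more can be done
None
```

The red cap went on at the first start (a true one), is screwed home with its grip centre at about 144 mm, and has been let go; the bystanders look undisturbed and the job is handed in at about 17 s, but no verdict came back.

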